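# Shim a rocking parcel scale level and test it

### The job

The parcel scale on the desk rocks and leans, because its front right foot, the one nearest the yellow wedge, has lost its rubber pad. With the fingertips push the wedge along the desk, thin end first, under that bare foot until the scale stands level and firm on all its feet, then press down gently with a fingertip on the corner of the housing right above that foot to check that it no longer gives, and come away. Only push and press: neither the wedge nor the scale may be lifted or shoved out of place, and the marker, eraser and charger cube stay where they are.

Things in the scene. Friction and masses are not known exactly. Their poses are not given: they have to be found in the camera images.
- scale: dark grey parcel scale, steel platter, 240 deep (its x, front at -x) x 210 wide (y) x 54 mm high, about 2 kg; origin under its middle, in the plane of the good feet's undersides. Housing top 42 mm up; bare front corners beside display and keys. Rubber feet at x +-95, y +-80 mm; the front right one (-95, -80) is a bare stud. Starts leaning 0.05 rad on to it, rear left foot in the air
- bare_foot (a point): middle of the underside of the bare steel stud, 24 mm across, domed end, 6 mm shorter than the other feet: it touches the desk at the start and is 6 mm above it when the scale is level. Raising it to level takes only about 2 N, beyond level more than 8 N
- corner_top (a point): top face of the housing straight above the bare stud (42 mm above the desk when level), the place to press
- wedge: yellow plastic wedge, ribbed on top, 90 long (its x) x 44 mm wide (y), 45 g, 1.5 mm thick at the thin end (+x) rising evenly to 14 mm at the thick end (-x), 6 mm at 58 mm from the thick end; origin on its underside, mid-length. Starts flat on the desk in front of the bare foot, thin end towards it; stays where it is pushed
- wedge_tip (a point): middle of the wedge's thin edge, on its underside
- wedge_back (a point): centre of the wedge's upright thick end face (44 wide, 14 mm high), the face to push on, 7 mm above the desk. Pushing it in takes about 1 to 4 N until the scale is level (a brief catch of up to 8 N as the thin edge meets the stud), with this face some 60 to 66 mm short of the bare stud's middle; then resistance climbs steeply, and beyond some 13 N the scale itself slides
- marker: red and white marker, 135 mm long, lying on the desk; origin under its middle; leave it
- charger_cube: white charger cube, 34 mm, standing on the desk; origin on its underside; leave it
- eraser: eraser in a blue sleeve, 20 x 48 x 12 mm, lying right of the scale; origin on its underside; leave it
There are look-alikes about, which are no part of the job. Several things have the shape of the wedge; the one meant has the colours described above.

How it is judged:
On the way, in this order (a step that is already met when the one before it is completed fails the run):
1. the wedge is under the bare foot and carries it, and the scale stands level (angle between scale's own z axis and vertical below 0.008 rad and contact force between wedge and scale above 0.3 N and x of bare_foot in the frame of wedge between -0.03 and 0.045 m), for 0.2 s.
2. a fingertip presses on the housing corner above the bare foot and the scale stays level (contact force between the fingers and scale above 2 N and horizontal distance between the grasp point and corner_top below 0.045 m and angle between scale's own z axis and vertical below 0.014 rad and contact force between wedge and scale above 1 N), for 0.2 s.
At the end, for the whole second after the job is handed in: the scale stands level to 0.008 rad (0.5 degrees) and at rest within 20 mm of where it stood, its bare foot carried by the wedge that lies flat on the desk under it; before that the corner above the foot was pressed with more than 2 N without giving (all of step 1 and angle between wedge's own z axis and vertical below 0.06 rad and distance of scale from where it was at the start of the episode below 0.02 m and linear speed of each of scale, wedge below 0.01 m/s); the robot touches nothing.
It fails at once if the wedge is lifted off the desk (height (world z) of wedge above 0.012 m or angle between wedge's own z axis and vertical above 0.35 rad).
It fails at once if the scale is lifted or tipped (height (world z) of scale above 0.014 m or angle between scale's own z axis and vertical above 0.1 rad).
It fails at once if the scale is shoved more than 30 mm (distance of scale from where it was at the start of the episode above 0.03 m).
It fails at once if the scale is pressed hard (over 40 N) (contact force between the fingers and scale above 40 N).
It fails at once if a bystander is moved (distance of any of marker, charger_cube, eraser from where it was at the start of the episode above 0.02 m).
It also fails if it takes over 48 s, if anything falls off the work surface, if the arm or the gripper's body presses on something with over 40 N, if the wrist force passes 120 N, or if a joint passes its speed limit or range.

### The arm

A 7-joint arm with a two-finger parallel gripper is mounted at the origin on a cart in front of the work surface, level with it; the furniture and walls round the work are solid. World frame = base frame: x ahead of the robot, y to its left, z up, the work surface at z = 0. Lengths are in m, angles in rad, forces in N, time in s.
With the tool pointing down it reaches from about 0.425 to 1.025 m from the base axis. Payload 3.6 kg.
Tool frame: the origin (TCP) lies on the centre line of the jaws, within the pads' length; the fingertips stand finger_overhang ahead of it and the grasp point (between the pads) lies 5 mm behind it (finger_overhang is the distance from the TCP to the fingertips, in m); z points along the fingers, y is the line along which they close (so a half turn about z gives the same grasp; the last joint's range is limited). The gripper opens to 85 mm and grips with 20 to 120 N. Pads are 22 mm wide; open, the fingers measure 114 mm over their backs; the gripper's body (76 mm by 85 mm) begins 54 mm behind the grasp point. The pads swing forward as they close: fully open they stand 13 mm farther back than shut.
Start: joints at [-1.411, 0.591, 0.048, 1.609, -0.033, 0.943, -0.034], TCP at [0.182, 0.702, 0.245] pointing down, gripper open.
Joint ranges: [-2.69, 2.69], [-0.47, 2.24], [-1.27, 1.36], [0.19, 2.51], [-1.53, 4.68], [0.08, 2.07], [-3.09, 3.09]. Speed limits (rad/s): [2.57, 2.57, 3.14, 3.14, 3.14, 3.14, 3.14].

### API

Orientations are given as a rotation vector (axis times angle).
In Python, from station import state, snapshot, finish_job, finger_overhang gives the robot as it stands.
- The arm moves only by the shell command python3 -m inch 'ROWS' [OPENING] [FORCE]. ROWS is JSON, a list of rows, each an object with "travel": the shift along the tool's x, y, z in cm, a list of three; "angular": the turn, a rotation vector about the tool's x, y, z in rad, a list of three. A call has 1 to 10 rows; each row is the pose to reach, as a shift and turn from the pose commanded when the call began, along the tool's axes at that moment; what a row does not reach only later rows make up. A row lasts 1/12 s, in which the tool goes at most 41.7 mm and 7.16 degrees, less where a joint would pass 70% of its speed; a pose out of reach is approached as far as the arm can. A call with a gripper value outside its range is refused whole. OPENING is the opening, from 0 (shut) to 1 (fully open), set as the call begins (- or left out, the last holds). The fingers move at their own pace and stop on an object; FORCE is the grip in N (left out, the last holds). Time passes only in rows, so rows that repeat a pose let the fingers close. It gives the time, the measured TCP pose, the force, the opening and the grip force at its end, in the units of the state.
- state(): the state, without advancing time (a new reading comes with each control period).
- snapshot(name): name is "side" or "top"; returns a dict with "img" (400x640x3 uint8, blue, green, red), "z_map" (400x640 float32, m along the optical axis (not along the pixel's ray), 0 where there is no reading), "fx", "fy", "cx", "cy" (pixels), "R" (3x3) and "t" (3): a world point X has camera coordinates R X + t. Camera axes: x right, y down, z forward; pixel columns grow to the right and rows downward; lengths in m; the calibration is good to about 2 mm. A picture is of the moment at which its call begins.
- finish_job(): hands the job in; it is judged then, once.
The state is a dict: "time": time; "joint_pos": joint angles; "joint_velocities": joint speeds; "joint_efforts": joint torques, N m; "eef_pos": TCP position; "ee_rot": TCP orientation; "wrist_force": force on the tool from outside, world axes, zero at the start; "ft_torque": the same for the moment, N m; "grip_width": finger opening in m; "gripper_force": force on a finger pad.
Only numpy, scipy, OpenCV 4.12 (cv2) and the standard library are available. Lean on these libraries where they do the work, as an engineer would, in place of code of your own. Each camera call takes 0.05 s, during which the arm holds its last target. There are 200 camera calls.

## Working session

There is one attempt and no reset: what is moved stays moved. The work goes in short steps, Python scripts to look and compute and a shell command to move; the robot and the scene stay as the last step left them, time stands still between calls to the robot, and variables do not carry over. Pictures are saved under pics/ and viewed, at most 10 in all, crops included, and the job is handed in when it is done.

```bash
mkdir -p pics; cat > h.py <<'E'
import numpy as np, cv2
from station import state, snapshot, finger_overhang
from scipy.spatial.transform import Rotation as Ro
def world(s,u,v,z=None):
    d=np.array([(u-s['cx'])/s['fx'],(v-s['cy'])/s['fy'],1.0]); R=np.array(s['R']);t=np.array(s['t'])
    c=-R.T@t; w=R.T@d
    k=(z-c[2])/w[2] if z is not None else s['z_map'][int(v),int(u)]
    return c+k*w
def pix(s,X):
    c=np.array(s['R'])@X+s['t']; return c[0]/c[2]*s['fx']+s['cx'],c[1]/c[2]*s['fy']+s['cy']
E
python3 - <<'E'
from h import *
st=state(); print(st,finger_overhang)
for n in('top','side'):
    s=snapshot(n); cv2.imwrite(f'pics/{n}0.png',s['img']); np.save(n+'0.npy',s,allow_pickle=True)
    print(n,-np.array(s['R']).T@s['t'],s['fx'])
E
```

```text
{'time': 0.0, 'joint_pos': array([-1.41047623,  0.59212432,  0.04832167,  1.60985872, -0.03332584,
        0.9427113 , -0.03371126]), 'joint_velocities': array([-0.00039396, -0.00029423, -0.00099881,  0.00120701, -0.00098437,
       -0.00045858,  0.0007765 ]), 'joint_efforts': array([-6.01629054e-04, -5.48702574e+01,  1.54663123e+00, -1.98122263e+01,
        9.41004051e-03,  8.98461964e-03, -3.50399976e-07]), 'eef_pos': array([0.18184499, 0.7009792 , 0.24412411]), 'ee_rot': array([-0.39755396, -3.11616291,  0.00359638]), 'wrist_force': array([ 0.21887882, -0.7049867 ,  0.4457293 ]), 'ft_torque': array([ 0.00393766, -0.01419687, -0.01115766]), 'gripper_force': 0.0, 'grip_width': 0.08559193973263123} 0.014
top [0.37019185 0.24848505 0.8867795 ] 404.58844748829324
side [ 0.39784904 -0.53399725  0.47270683] 420.00041790161475
```

View pics/top0.png

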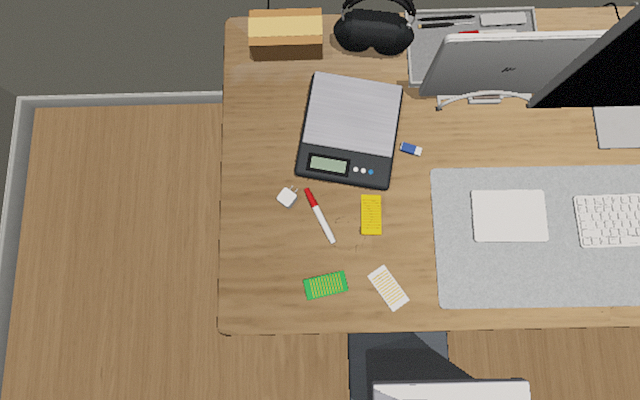

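View pics/side0.png

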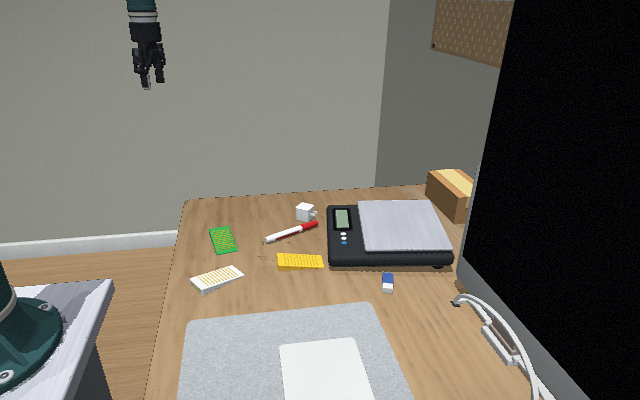

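The top view shows the yellow wedge at about (371,215). The scale's front right corner is near (390,187), the marker at (320,215), the cube at (287,197) and the eraser at (411,149). The side view agrees. Next I'll measure the wedge and scale.

```bash
python3 - <<'E'
from h import *
for n in('top','side'):
    s=np.load(n+'0.npy',allow_pickle=True).item(); hsv=cv2.cvtColor(s['img'],cv2.COLOR_BGR2HSV)
    m=cv2.inRange(hsv,(22,150,90),(34,255,255))
    k,l,st,c=cv2.connectedComponentsWithStats(m)
    for i in range(1,k):
        if st[i,4]>150:
            pts=np.argwhere(l==i)[:,::-1].astype(np.float32); r=cv2.minAreaRect(pts); print(n,'yellow',c[i],st[i])
            # corners
            for q in cv2.boxPoints(r): print('  ',q,world(s,*q,z=0.0).round(4),world(s,*q,z=0.014).round(4))
    if n=='top':
        g=s['img'].astype(int); dark=((g.max(2)<95)&(s['z_map']>0)).astype(np.uint8)
        m=np.zeros_like(dark); m[65:195,285:410]=dark[65:195,285:410]
        k,l,st,c=cv2.connectedComponentsWithStats(m); i=1+np.argmax(st[1:,4]); print(st[i])
        # housing/platter upper points by height
        v,u=np.mgrid[65:195,285:412]; H=np.array([[world(s,a,b) for a in range(285,412)] for b in range(65,195)])
        up=H[...,2]>0.025; P=H[up]; print('n',len(P))
        r=cv2.minAreaRect(P[:,:2].astype(np.float32)); print(r); print(cv2.boxPoints(r))
        pl=P[(P[:,2]>.03)]; 
        q=np.argwhere(m[65:195,285:412]>0); D=H[q[:,0],q[:,1]]; D=D[(D[:,2]>.025)]
        A=np.c_[D[:,:2],np.ones(len(D))]; co=np.linalg.lstsq(A,D[:,2],rcond=None)[0]; print('plane',co)
E
python3 - <<'E'
import cv2
a=cv2.imread('pics/top0.png')[60:250,270:440]; cv2.imwrite('pics/c.png',cv2.resize(a,None,fx=3,fy=3,interpolation=cv2.INTER_NEAREST))
E
```

```text
top yellow [370.53932584 214.56554307] [361 195  21  40 801]
   [361. 195.] [0.5422 0.1678 0.    ] [0.5395 0.1691 0.014 ]
   [381. 195.] [0.5411 0.1233 0.    ] [0.5384 0.1252 0.014 ]
   [381. 234.] [0.4541 0.1276 0.    ] [0.4528 0.1296 0.014 ]
   [361. 234.] [0.4552 0.1714 0.    ] [0.4539 0.1726 0.014 ]
[ 294   74  109  117 2986]
n 10140
((0.5865705013275146, 0.21441173553466797), (0.21780414879322052, 0.4367486834526062), 76.56688690185547)
[[0.34887144 0.1592196 ]
 [0.77367145 0.05775847]
 [0.82426953 0.26960388]
 [0.39946955 0.371065  ]]
plane [0.03518449 0.03349341 0.0110859 ]
side yellow [299.58951175 260.08137432] [277 253  47  16 553]
   [276.2523  266.45847] [0.4535 0.1431 0.    ] [0.4519 0.123  0.014 ]
   [277.03384 252.39078] [0.4601 0.1925 0.    ] [0.4583 0.171  0.014 ]
   [323.6677  254.98154] [0.5526 0.1677 0.    ] [0.548  0.1469 0.014 ]
   [322.88614 269.04922] [0.5413 0.1198 0.    ] [0.5371 0.1005 0.014 ]
```

View pics/c.png

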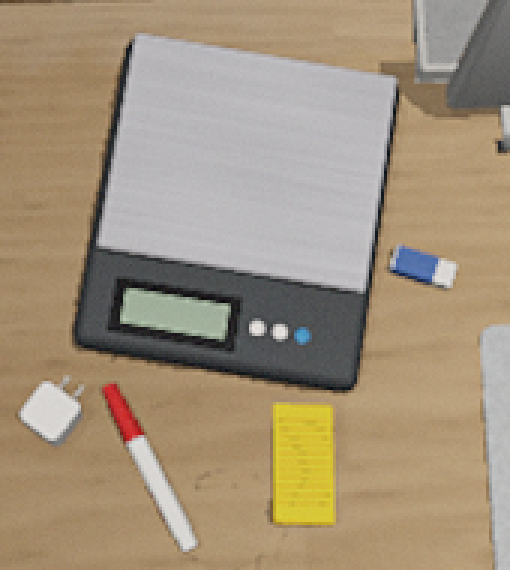

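The crop shows the scale corners at crop pixels FR (357,388), FL (77,345), RL (133,35) and RR (398,78). The wedge is nearly along x, and the scale is yawed about -10° or more relative to the image. Next I'll get metric poses from the depth.

```bash
cat >> h.py <<'E'
def cloud(s):
    v,u=np.mgrid[0:400,0:640]; z=s['z_map']
    C=np.stack([(u-s['cx'])/s['fx']*z,(v-s['cy'])/s['fy']*z,z],-1)
    return (C-np.array(s['t']))@np.array(s['R'])
E
python3 - <<'E'
from h import *
s=np.load('top0.npy',allow_pickle=True).item(); H=cloud(s)
print('desk z',np.median(H[240:260,330:350,2]))
for n in ('top','side'):
    s=np.load(n+'0.npy',allow_pickle=True).item(); H=cloud(s); x,y,z=H[...,0],H[...,1],H[...,2]
    m=((z>.03)&(z<.07)&(x>.5)&(x<.86)&(y>.03)&(y<.4)).astype(np.uint8)
    m=cv2.morphologyEx(m,cv2.MORPH_OPEN,np.ones((3,3)))
    k,l,st,c=cv2.connectedComponentsWithStats(m); i=1+np.argmax(st[1:,4]); P=H[l==i]; print(n,st[i])
    r=cv2.minAreaRect(P[:,:2].astype(np.float32)); print(r); print(cv2.boxPoints(r))
    # front housing band plane (non platter)
    g=s['img'].max(2)[l==i]; D=P[g<75]
    A=np.c_[D[:,:2],np.ones(len(D))]; 
    for _ in range(5):
        co=np.linalg.lstsq(A,D[:,2],rcond=None)[0]; e=abs(A@co-D[:,2]); k=e<max(.003,2*np.median(e)); A,D=A[k],D[k]
    print('plane',co,len(D))
    hsv=cv2.cvtColor(s['img'],cv2.COLOR_BGR2HSV); w=(cv2.inRange(hsv,(22,150,90),(34,255,255))>0)&(x<.6)&(y>.1)&(y<.2)&(z<.03); W=H[w]
    r=cv2.minAreaRect(W[:,:2].astype(np.float32)); print('wedge',len(W),r); print(cv2.boxPoints(r))
    A=np.c_[W[:,:2],np.ones(len(W))]; print(np.linalg.lstsq(A,W[:,2],rcond=None)[0], 'desk',np.median(z[(abs(x-.48)<.02)&(abs(y-.10)<.01)]))
    for nm,lo,hi,b in(('eraser',(100,120,60),(130,255,255),(.55,.75,.0,.15)),('red',(0,150,80),(8,255,255),(.4,.65,.15,.35))):
        q=(cv2.inRange(hsv,lo,hi)>0)&(x>b[0])&(x<b[1])&(y>b[2])&(y<b[3]); print(nm,H[q].mean(0),H[q].min(0),H[q].max(0))
E
```

```text
desk z 0.000516777049963441
top [ 294   72  109  117 9932]
((0.6799644231796265, 0.19212807714939117), (0.21017585694789886, 0.23686015605926514), 79.16706085205078)
[[0.543894   0.11117134]
 [0.7765332  0.06665442]
 [0.81603485 0.27308482]
 [0.58339566 0.31760174]]
plane [0.02646357 0.04202411 0.0145955 ] 867
wedge 796 ((0.497513085603714, 0.14845100045204163), (0.04549463838338852, 0.08905958384275436), 87.91682434082031)
[[0.45218587 0.12733738]
 [0.5411866  0.12410004]
 [0.5428403  0.16956462]
 [0.4538396  0.17280196]]
[-0.14184246  0.01827642  0.0758858 ] desk 0.0002645479050167965
eraser [0.63851455 0.06819976 0.01527385] [0.58204415 0.04296235 0.00832243] [0.65707778 0.14993947 0.04160817]
red [0.53748294 0.28103732 0.01320846] [ 0.51737255  0.26622242 -0.00104747] [0.56142783 0.29420276 0.0183091 ]
side [ 327  200  127   61 6770]
((0.6842975616455078, 0.1848609447479248), (0.20510275661945343, 0.239227294921875), 77.99406433105469)
[[0.5459683  0.10943397]
 [0.7799628  0.05967157]
 [0.8226268  0.2602879 ]
 [0.58863235 0.3100503 ]]
plane [0.03434094 0.04061288 0.01091378] 1874
wedge 565 ((0.42703747749328613, 0.13832509517669678), (0.23967494070529938, 0.05254856497049332), 5.7822980880737305)
[[0.30516264 0.1523922 ]
 [0.31045684 0.100111  ]
 [0.5489123  0.124258  ]
 [0.5436181  0.17653918]]
[-0.11489623  0.05265825  0.0577911 ] desk 0.0003768192184044598
eraser [0.64166915 0.06749389 0.01588893] [0.58377565 0.04306679 0.00970345] [0.65985528 0.14945789 0.04016113]
red [0.53121569 0.27038894 0.01086347] [0.46480041 0.23696403 0.00183902] [0.56152858 0.29318219 0.01711354]
```

```bash
cat >> h.py <<'E'
def conv(p,yaw,st=None):
    "travel (cm) and angular in tool axes to put TCP at p, tool y at heading yaw (or its opposite), z down"
    st=st or state(); R=Ro.from_rotvec(st['ee_rot']); best=None
    for a in (yaw,yaw+np.pi):
        y=np.array([np.cos(a),np.sin(a),0]); z=np.array([0,0,-1.]); T=Ro.from_matrix(np.c_[np.cross(y,z),y,z])
        r=(R.inv()*T).as_rotvec()
        if best is None or np.linalg.norm(r)<np.linalg.norm(best): best=r
    return 'travel',(R.inv().apply(np.array(p)-st['eef_pos'])*100).round(2),'ang',best.round(3),'tcp',st['eef_pos'].round(4),'F',st['wrist_force'].round(1),'t',round(st['time'],2)
E
python3 - <<'E'
from h import *
print(*conv([.4855,.215,.12],np.pi/2-.036))
E
```

```text
travel [-41.59 -39.4   12.51] ang [-0.002 -0.    -0.218] tcp [0.1819 0.7011 0.2442] F [-0.6  0.4  0.1] t 0.1
```

```bash
python3 -m inch '[{"travel":[-2,-2,0.5],"angular":[0,0,0]},{"travel":[-4.5,-4.3,1],"angular":[0,0,-0.03]},{"travel":[-7,-6.6,2],"angular":[0,0,-0.06]},{"travel":[-9.5,-9,2.8],"angular":[0,0,-0.09]},{"travel":[-12,-11.4,3.6],"angular":[0,0,-0.12]},{"travel":[-14.5,-13.7,4.4],"angular":[0,0,-0.15]},{"travel":[-17,-16.1,5],"angular":[0,0,-0.18]},{"travel":[-19.5,-18.5,5.8],"angular":[0,0,-0.2]},{"travel":[-22,-20.8,6.6],"angular":[0,0,-0.218]},{"travel":[-24,-22.7,7.2],"angular":[0,0,-0.218]}]' 0 20
python3 -c "
from h import *
print(*conv([.4855,.215,.12],np.pi/2-.036))"
```

```text
time: 0.93
eef_pos: [0.3585, 0.4185, 0.1725]
ee_rot: [-0.058, -3.141, 0.003]
wrist_force: [0.0, 0.5, 0.0]
grip_width: 0.0001
gripper_force: 0.0
travel [-13.45 -19.86   5.29] ang [-0.002 -0.    -0.001] tcp [0.3585 0.4185 0.1725] F [0.  0.5 0. ] t 0.93
```

```bash
python3 -m inch '[{"travel":[-2,-2.8,0.8]},{"travel":[-4,-5.8,1.6]},{"travel":[-6,-8.8,2.4]},{"travel":[-8,-11.8,3.2]},{"travel":[-10,-14.8,4]},{"travel":[-12,-17.6,4.7]},{"travel":[-13,-19.2,5.1]},{"travel":[-13.45,-19.85,5.3]},{"travel":[-13.45,-19.85,5.3]}]' || true
python3 -c "
from h import *
print(*conv([.4855,.210,.019],np.pi/2-.036))"
```

```text
travel [-13.47 -20.34  15.39] ang [-0.002 -0.    -0.001] tcp [0.3585 0.4185 0.1725] F [0.  0.5 0. ] t 0.93validation failed for argument at $[0]...
```

Rows need the angular term too.

```bash
python3 -m inch '[{"travel":[-2,-2.8,0.8],"angular":[0,0,0]},{"travel":[-4,-5.8,1.6],"angular":[0,0,0]},{"travel":[-6,-8.8,2.4],"angular":[0,0,0]},{"travel":[-8,-11.8,3.2],"angular":[0,0,0]},{"travel":[-10,-14.8,4],"angular":[0,0,0]},{"travel":[-12,-17.6,4.7],"angular":[0,0,0]},{"travel":[-13,-19.2,5.1],"angular":[0,0,0]},{"travel":[-13.45,-19.85,5.3],"angular":[0,0,0]},{"travel":[-13.45,-19.85,5.3],"angular":[0,0,0]}]'
python3 -c "
from h import *
print(*conv([.4855,.210,.019],np.pi/2-.036))"
```

```text
time: 1.68
eef_pos: [0.4854, 0.2163, 0.1197]
ee_rot: [-0.063, -3.14, 0.002]
wrist_force: [-1.0, 0.8, 0.6]
grip_width: 0.0001
gripper_force: 0.0
travel [-0.04 -0.61 10.07] ang [-0.001 -0.001 -0.004] tcp [0.4854 0.2163 0.1197] F [-1.   0.8  0.6] t 1.68
```

```bash
python3 -m inch '[{"travel":[0,0,2],"angular":[0,0,0]},{"travel":[0,-0.3,4.5],"angular":[0,0,0]},{"travel":[0,-0.6,7],"angular":[0,0,0]},{"travel":[0,-0.6,8.5],"angular":[0,0,0]},{"travel":[0,-0.6,9.5],"angular":[0,0,0]},{"travel":[0,-0.6,10],"angular":[0,0,0]},{"travel":[0,-0.6,10.1],"angular":[0,0,0]},{"travel":[0,-0.6,10.1],"angular":[0,0,0]}]'
python3 - <<'E'
from h import *
s=snapshot('side'); cv2.imwrite('pics/side1.png',cv2.resize(s['img'][200:310,230:370],None,fx=5,fy=5))
print(*conv([.4855,.172,.019],np.pi/2-.036))
E
```

```text
time: 2.35
eef_pos: [0.4844, 0.2138, 0.0197]
ee_rot: [0.054, 3.141, 0.001]
wrist_force: [-0.2, 0.5, -0.9]
grip_width: 0.0001
gripper_force: 0.0
travel [-0.22 -4.16  0.1 ] ang [0.001 0.001 0.001] tcp [0.4848 0.2136 0.02  ] F [ 0.2  0.1 -0.2] t 2.4
```

View pics/side1.png

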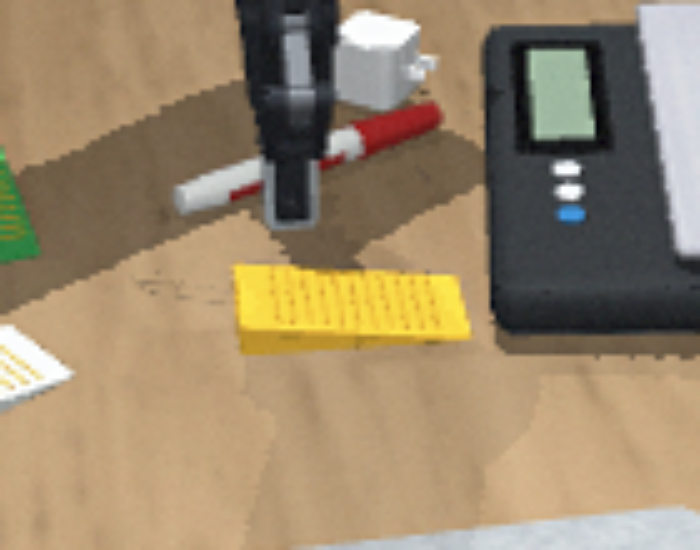

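The fingers stand left of the wedge, with the tips near crop (292,215), clear of the marker. I'll push sideways.

```bash
python3 -m inch '[{"travel":[0,-0.6,0.25],"angular":[0,0,0]},{"travel":[0,-1.2,0.25],"angular":[0,0,0]},{"travel":[0,-1.8,0.25],"angular":[0,0,0]},{"travel":[0,-2.3,0.25],"angular":[0,0,0]},{"travel":[0,-2.8,0.25],"angular":[0,0,0]},{"travel":[0,-3.2,0.25],"angular":[0,0,0]},{"travel":[0,-3.6,0.25],"angular":[0,0,0]},{"travel":[0,-3.6,0.25],"angular":[0,0,0]}]'
cat > w.py <<'E'
from h import *
s=snapshot('top'); H=cloud(s); x,y,z=H[...,0],H[...,1],H[...,2]
hsv=cv2.cvtColor(s['img'],cv2.COLOR_BGR2HSV); m=(cv2.inRange(hsv,(22,150,60),(34,255,255))>0)&(x>.42)&(x<.62)&(y>.08)&(y<.2)&(z<.03)
r=cv2.minAreaRect(H[m][:,:2].astype(np.float32)); print('wedge',m.sum(),r); print(cv2.boxPoints(r))
print(H[m].mean(0))
E
python3 w.py; python3 -c "
from h import *
print(*conv([.4855,.172,.019],np.pi/2-.036))"
```

```text
time: 3.07
eef_pos: [0.4832, 0.1754, 0.0169]
ee_rot: [-0.058, -3.141, 0.001]
wrist_force: [0.1, -0.8, -0.4]
grip_width: -0.0002
gripper_force: 0.0
wedge 62 ((0.46195781230926514, 0.13991093635559082), (0.015334682539105415, 0.04451322928071022), 2.861254930496216)
[[0.45318902 0.16175707]
 [0.45541102 0.11729933]
 [0.4707266  0.11806481]
 [0.4685046  0.16252254]]
[0.46056165 0.13068069 0.01318586]
travel [-0.25 -0.39 -0.22] ang [-0.    -0.    -0.001] tcp [0.4832 0.176  0.0168] F [ 0.1  0.4 -0.5] t 3.12
```

```bash
python3 -m inch '[{"travel":[0,-0.2,0],"angular":[0,0,0]},{"travel":[0,-0.45,0],"angular":[0,0,0]},{"travel":[0,-0.45,0],"angular":[0,0,0]},{"travel":[0,0.5,0],"angular":[0,0,0]},{"travel":[0,1.5,0],"angular":[0,0,0]},{"travel":[0.5,2,-2],"angular":[0,0,0]},{"travel":[3,2,-5],"angular":[0,0,0]},{"travel":[5,1,-7],"angular":[0,0,0]},{"travel":[5.8,-1.5,-7],"angular":[0,0,0]},{"travel":[5.8,-3.5,-7],"angular":[0,0,0]}]'
python3 w.py; python3 -c "
from h import *
print(*conv([.432,.1365,.0175],np.pi/2-.036))"
```

```text
time: 3.95
eef_pos: [0.4216, 0.1453, 0.088]
ee_rot: [-0.047, -3.141, -0.002]
wrist_force: [0.1, -0.7, -1.4]
grip_width: -0.0002
gripper_force: 0.0
wedge 407 ((0.5180152058601379, 0.14072461426258087), (0.05305533483624458, 0.04648815095424652), 7.127654075622559)
[[0.4888084  0.1604975 ]
 [0.4945767  0.1143686 ]
 [0.547222   0.12095173]
 [0.5414537  0.16708063]]
[0.51974405 0.14159625 0.00519946]
travel [-1.07 -0.28  7.  ] ang [-0.003 -0.002 -0.001] tcp [0.4215 0.1399 0.0875] F [-1.  -1.8 -0.6] t 4.0
```

The wedge has turned to about +0.12 rad with its tip lagging. I'll nudge the front part from the left.

```bash
python3 -c "
from h import *
print(*conv([.513,.197,.0165],np.pi/2-.036))"
python3 -m inch '[{"travel":[-2.5,2,0],"angular":[0,0,0]},{"travel":[-5.5,4,0],"angular":[0,0,0]},{"travel":[-8.3,5.5,0.5],"angular":[0,0,0]},{"travel":[-9.2,5.9,3],"angular":[0,0,0]},{"travel":[-9.25,5.9,5.5],"angular":[0,0,0]},{"travel":[-9.25,5.9,6.7],"angular":[0,0,0]},{"travel":[-9.25,5.9,7.05],"angular":[0,0,0]},{"travel":[-9.25,5.9,7.05],"angular":[0,0,0]}]'
python3 -c "
from h import *
print(*conv([.513,.17,.0165],np.pi/2-.036))"; python3 w.py
```

```text
travel [-8.94  6.07  7.06] ang [-0.003 -0.002 -0.001] tcp [0.4215 0.1399 0.0875] F [-1.  -1.8 -0.6] t 4.0
time: 4.67
eef_pos: [0.5171, 0.1998, 0.0155]
ee_rot: [-0.055, -3.139, 0.001]
wrist_force: [0.7, -0.3, 0.7]
grip_width: -0.0002
gripper_force: 0.0
travel [ 0.31 -2.99 -0.09] ang [-0.001 -0.003  0.001] tcp [0.5171 0.1998 0.0155] F [ 0.7 -0.3  0.7] t 4.67
wedge 513 ((0.4836612343788147, 0.13768552243709564), (0.05854017660021782, 0.045685943216085434), 3.9760282039642334)
[[0.4528777  0.15844394]
 [0.4560455  0.11286797]
 [0.51444477 0.1169271 ]
 [0.51127696 0.16250306]]
[0.48233742 0.13867171 0.01039023]
```

```bash
python3 -m inch '[{"travel":[0.1,-0.8,0],"angular":[0,0,0]},{"travel":[0.1,-1.6,0],"angular":[0,0,0]},{"travel":[0.1,-2.2,0],"angular":[0,0,0]},{"travel":[0.1,-2.6,0],"angular":[0,0,0]},{"travel":[0.1,-3,0],"angular":[0,0,0]},{"travel":[0.1,-3.3,0],"angular":[0,0,0]},{"travel":[0.1,-3.3,0],"angular":[0,0,0]},{"travel":[0.1,-2.5,0],"angular":[0,0,0]},{"travel":[0.1,0,0],"angular":[0,0,0]},{"travel":[0,1.5,-4],"angular":[0,0,0]}]'
python3 -m inch '[{"travel":[0,2,-2.5],"angular":[0,0,0]},{"travel":[2,4,-5],"angular":[0,0,0]},{"travel":[5,6,-6],"angular":[0,0,0]},{"travel":[5,7,-6],"angular":[0,0,0]},{"travel":[5,7,-6],"angular":[0,0,0]}]'
python3 w.py; python3 - <<'E'
from h import *
for n in ('side','top'):
    s=snapshot(n); a=s['img'][225:300,255:365] if n=='side' else s['img'][150:250,310:420]
    cv2.imwrite(f'pics/{n}2.png',cv2.resize(a,None,fx=5,fy=5,interpolation=cv2.INTER_CUBIC))
E
```

```text
time: 5.55
eef_pos: [0.5144, 0.2151, 0.0488]
ee_rot: [-0.053, -3.128, 0.007]
wrist_force: [-0.5, 0.6, -0.4]
grip_width: -0.0
gripper_force: 0.0
time: 5.97
eef_pos: [0.4696, 0.2912, 0.1163]
ee_rot: [0.043, 3.14, 0.006]
wrist_force: [-0.1, -0.6, -1.9]
grip_width: -0.0003
gripper_force: 0.0
wedge 42 ((0.5377320051193237, 0.12677890062332153), (0.024938223883509636, 0.012180034071207047), 86.2635726928711)
[[0.53084236 0.11473316]
 [0.54299647 0.11393943]
 [0.54462165 0.13882464]
 [0.53246754 0.13961837]]
[0.53888573 0.12442489 0.00151062]
```

View pics/top2.png

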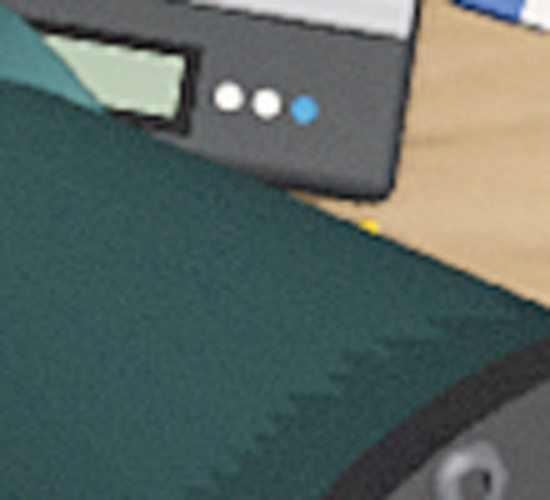

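The arm blocks the top view, so I'll use the side view. The lowest yellow pixel in each column traces the wedge's right bottom edge.

```bash
cat > ws.py <<'E'
from h import *
def edge(s):
    hsv=cv2.cvtColor(s['img'],cv2.COLOR_BGR2HSV); m=cv2.inRange(hsv,(20,120,60),(36,255,255)); m[:225]=0;m[300:]=0;m[:,:250]=0;m[:,365:]=0
    k,l,st,c=cv2.connectedComponentsWithStats(m); i=1+np.argmax(st[1:,4]); l=l==i
    us=np.where(l.any(0))[0]; P=np.array([world(s,u,np.where(l[:,u])[0].max()+.5,z=0) for u in us])
    f=np.polyfit(P[3:-3,0],P[3:-3,1],1); yaw=np.arctan(f[0]); 
    b,t=P[1],P[-2]; n=np.array([-np.sin(yaw),np.cos(yaw)])*.022
    Y=lambda x:np.polyval(f,x)
    # rows at left-end column give thick end
    print('area',st[i,4],'yaw %.3f'%yaw,'right edge from',b[:2].round(4),'to',t[:2].round(4),'-> back',(np.array([b[0],Y(b[0])])+n).round(4),'tip',(np.array([t[0],Y(t[0])])+n).round(4))
if __name__=='__main__':
    edge(np.load('side0.npy',allow_pickle=True).item()); edge(snapshot('side'))
E
python3 ws.py
```

```text
area 726 yaw -0.046 right edge from [0.4554 0.1292] to [0.5406 0.1252] -> back [0.4565 0.1501] tip [0.5416 0.1462]
area 757 yaw 0.005 right edge from [0.4561 0.1357] to [0.5425 0.1148] -> back [0.456  0.1351] tip [0.5423 0.1356]
```

View pics/side2.png

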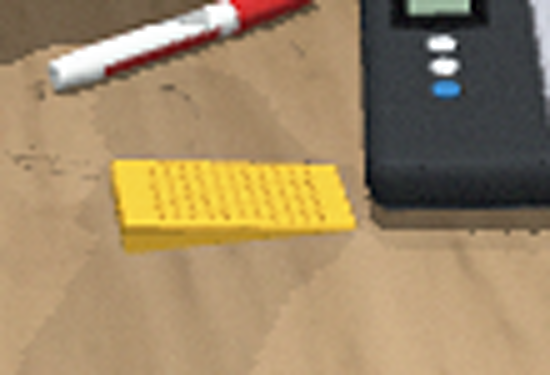

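The side view gives the wedge back at (.455,.135), the tip at (.542,.136) and yaw about 0. The foot is near (.574,.131), so alignment is good. I'll go behind it.

```bash
python3 -c "
from h import *
print(*conv([.429,.135,.1],np.pi/2-.036))"
python3 -m inch '[{"travel":[1.5,-3,0],"angular":[0,0,0]},{"travel":[3,-6,0],"angular":[0,0,0]},{"travel":[3.7,-9,0.5],"angular":[0,0,0]},{"travel":[4,-12,1],"angular":[0,0,0]},{"travel":[4,-14.5,1.5],"angular":[0,0,0]},{"travel":[4,-15.4,2],"angular":[0,0,0]},{"travel":[4,-15.4,2],"angular":[0,0,0]},{"travel":[4,-15.4,2],"angular":[0,0,0]}]'
python3 -c "
from h import *
print(*conv([.429,.135,.019],np.pi/2-.036))"
```

```text
travel [  3.75 -15.09   1.49] ang [-0.002 -0.    -0.001] tcp [0.4721 0.2844 0.1147] F [ 0.9 -0.6  0.3] t 6.17
time: 6.83
eef_pos: [0.4268, 0.1329, 0.0949]
ee_rot: [0.06, 3.141, 0.0]
wrist_force: [-0.0, 0.2, -0.0]
grip_width: -0.0004
gripper_force: 0.0
travel [-0.21  0.22  7.59] ang [ 0.     0.    -0.002] tcp [0.4268 0.1329 0.0949] F [-0.   0.2 -0. ] t 6.83
```

```bash
python3 -m inch '[{"travel":[0,0.1,2.5],"angular":[0,0,0]},{"travel":[0,0.15,5],"angular":[0,0,0]},{"travel":[0,0.15,6.8],"angular":[0,0,0]},{"travel":[0,0.15,7.5],"angular":[0,0,0]},{"travel":[0,0.15,7.6],"angular":[0,0,0]},{"travel":[0,0.15,7.6],"angular":[0,0,0]}]'
python3 ws.py; python3 -c "
from h import *
print(*conv([.46,.134,.019],np.pi/2-.036))"
```

```text
time: 7.33
eef_pos: [0.4265, 0.136, 0.0192]
ee_rot: [0.054, 3.141, 0.001]
wrist_force: [0.1, -0.4, 0.0]
grip_width: 0.0
gripper_force: 0.0
area 726 yaw -0.046 right edge from [0.4554 0.1292] to [0.5406 0.1252] -> back [0.4565 0.1501] tip [0.5416 0.1462]
area 756 yaw 0.005 right edge from [0.4561 0.1357] to [0.5425 0.1148] -> back [0.456  0.1351] tip [0.5423 0.1356]
travel [-3.34 -0.06  0.08] ang [0.001 0.001 0.001] tcp [0.4267 0.1357 0.0197] F [ 0.2 -0.4  0.4] t 7.38
```

Push about 4 cm, which should bring the tip to the stud with the back at about x = 0.478.

```bash
python3 -m inch '[{"travel":[-0.7,0,0.05],"angular":[0,0,0]},{"travel":[-1.3,0,0.05],"angular":[0,0,0]},{"travel":[-1.7,0,0.05],"angular":[0,0,0]},{"travel":[-2.1,0,0.05],"angular":[0,0,0]},{"travel":[-2.5,0,0.05],"angular":[0,0,0]},{"travel":[-2.9,0,0.05],"angular":[0,0,0]},{"travel":[-3.3,0,0.05],"angular":[0,0,0]},{"travel":[-3.7,0,0.05],"angular":[0,0,0]},{"travel":[-4,0,0.05],"angular":[0,0,0]},{"travel":[-4,0,0.05],"angular":[0,0,0]}]'
python3 ws.py|tail -1
```

```text
time: 8.22
eef_pos: [0.4672, 0.1334, 0.0188]
ee_rot: [0.057, 3.14, 0.001]
wrist_force: [0.1, -0.0, -0.2]
grip_width: 0.0001
gripper_force: 0.0
area 684 yaw -0.024 right edge from [0.4783 0.1123] to [0.5652 0.111 ] -> back [0.4788 0.1341] tip [0.5658 0.132 ]
```

The wedge tip is now at (.566,.132), lined up with the foot. I'll continue in small steps and watch the force.

```bash
python3 -m inch '[{"travel":[-0.25,0,0],"angular":[0,0,0]},{"travel":[-0.5,0,0],"angular":[0,0,0]},{"travel":[-0.75,0,0],"angular":[0,0,0]},{"travel":[-1,0,0],"angular":[0,0,0]},{"travel":[-1.2,0,0],"angular":[0,0,0]},{"travel":[-1.4,0,0],"angular":[0,0,0]}]'
python3 ws.py|tail -1
python3 -m inch '[{"travel":[-0.2,0,0],"angular":[0,0,0]},{"travel":[-0.4,0,0],"angular":[0,0,0]},{"travel":[-0.6,0,0],"angular":[0,0,0]},{"travel":[-0.8,0,0],"angular":[0,0,0]}]'
cat > tilt.py <<'E'
from h import *
for n in ('top','side'):
    s0=np.load(n+'0.npy',allow_pickle=True).item(); s1=snapshot(n); o=[]
    for s in (s0,s1):
        H=cloud(s); x,y,z=H[...,0],H[...,1],H[...,2]; i=s['img'].astype(int)
        m=(z>.035)&(z<.075)&(x>.62)&(x<.8)&(y>.09)&(y<.28)&(i.min(2)>110); D=H[m]
        A=np.c_[D[:,:2]-[.7,.19],np.ones(len(D))]
        for _ in range(4):
            co=np.linalg.lstsq(A,D[:,2],rcond=None)[0]; e=abs(A@co-D[:,2]); k=e<max(.002,2*np.median(e)); A,D=A[k],D[k]
        o.append((co.round(4),len(D)))
    print(n,'platter slope start',o[0],'now',o[1])
E
python3 tilt.py
```

```text
time: 8.77
eef_pos: [0.4803, 0.1329, 0.0188]
ee_rot: [0.056, 3.141, 0.0]
wrist_force: [-0.4, -0.6, -0.4]
grip_width: -0.0004
gripper_force: 0.5
area 632 yaw -0.033 right edge from [0.4913 0.1102] to [0.5785 0.1088] -> back [0.4921 0.1338] tip [0.5793 0.1309]
time: 9.15
eef_pos: [0.4883, 0.1326, 0.0188]
ee_rot: [0.056, 3.141, 0.0]
wrist_force: [-0.9, -0.1, 0.1]
grip_width: 0.0002
gripper_force: 0.6
top platter slope start (array([0.0384, 0.0322, 0.055 ]), 5007) now (array([0.0163, 0.0133, 0.0544]), 4911)
side platter slope start (array([0.0399, 0.032 , 0.0552]), 3644) now (array([0.0173, 0.0135, 0.0547]), 3500)
```

The tilt has dropped from 0.050 to 0.021. I need about 15 to 18 mm more.

```bash
python3 -m inch '[{"travel":[-0.2,0,0],"angular":[0,0,0]},{"travel":[-0.4,0,0],"angular":[0,0,0]},{"travel":[-0.6,0,0],"angular":[0,0,0]},{"travel":[-0.8,0,0],"angular":[0,0,0]},{"travel":[-1,0,0],"angular":[0,0,0]}]'
python3 -m inch '[{"travel":[-0.1,0,0],"angular":[0,0,0]},{"travel":[-0.2,0,0],"angular":[0,0,0]},{"travel":[-0.2,0,0],"angular":[0,0,0]}]'
python3 tilt.py; python3 ws.py|tail -1
```

```text
time: 9.67
eef_pos: [0.4981, 0.1322, 0.0188]
ee_rot: [-0.056, -3.141, 0.0]
wrist_force: [-1.6, -0.2, 0.7]
grip_width: 0.0003
gripper_force: 0.9
time: 9.92
eef_pos: [0.5003, 0.1321, 0.0188]
ee_rot: [0.056, 3.141, 0.0]
wrist_force: [-1.0, -0.5, 1.4]
grip_width: 0.0001
gripper_force: 0.6
top platter slope start (array([0.0384, 0.0322, 0.055 ]), 5007) now (array([0.0058, 0.0049, 0.0541]), 4906)
side platter slope start (array([0.0399, 0.032 , 0.0552]), 3644) now (array([0.0078, 0.0051, 0.0544]), 3410)
area 552 yaw -0.040 right edge from [0.5105 0.1102] to [0.5984 0.1089] -> back [0.5114 0.1331] tip [0.5993 0.1296]
```

```bash
for i in 1; do python3 -m inch '[{"travel":[-0.1,0,0],"angular":[0,0,0]},{"travel":[-0.2,0,0],"angular":[0,0,0]},{"travel":[-0.3,0,0],"angular":[0,0,0]}]'; done
python3 -m inch '[{"travel":[-0.1,0,0],"angular":[0,0,0]},{"travel":[-0.1,0,0],"angular":[0,0,0]}]'
python3 -m inch '[{"travel":[-0.1,0,0],"angular":[0,0,0]},{"travel":[-0.1,0,0],"angular":[0,0,0]}]'
python3 tilt.py
```

```text
time: 10.32
eef_pos: [0.5027, 0.132, 0.0188]
ee_rot: [-0.056, -3.14, 0.0]
wrist_force: [-1.4, -0.2, 1.5]
grip_width: 0.0
gripper_force: 1.0
time: 10.48
eef_pos: [0.5043, 0.132, 0.0188]
ee_rot: [0.056, 3.141, 0.0]
wrist_force: [-1.9, 0.2, 0.7]
grip_width: 0.0002
gripper_force: 0.9
time: 10.65
eef_pos: [0.505, 0.1319, 0.0188]
ee_rot: [-0.056, -3.141, 0.0]
wrist_force: [-2.2, -0.4, 1.3]
grip_width: 0.0002
gripper_force: 1.1
top platter slope start (array([0.0384, 0.0322, 0.055 ]), 5007) now (array([0.001 , 0.0025, 0.054 ]), 4885)
side platter slope start (array([0.0399, 0.032 , 0.0552]), 3644) now (array([0.0035, 0.0019, 0.0544]), 3354)
```

```bash
python3 -m inch '[{"travel":[-0.1,0,0],"angular":[0,0,0]},{"travel":[-0.1,0,0],"angular":[0,0,0]}]'
python3 -m inch '[{"travel":[-0.1,0,0],"angular":[0,0,0]},{"travel":[-0.1,0,0],"angular":[0,0,0]}]'
python3 tilt.py
```

```text
time: 10.92
eef_pos: [0.506, 0.1319, 0.0188]
ee_rot: [-0.056, -3.141, 0.0]
wrist_force: [-1.5, -0.4, 1.6]
grip_width: 0.0002
gripper_force: 1.2
time: 11.08
eef_pos: [0.507, 0.1319, 0.0188]
ee_rot: [-0.056, -3.141, 0.0]
wrist_force: [-2.5, -0.2, 0.7]
grip_width: 0.0002
gripper_force: 1.4
top platter slope start (array([0.0384, 0.0322, 0.055 ]), 5007) now (array([0.0004, 0.0001, 0.054 ]), 4915)
side platter slope start (array([0.0399, 0.032 , 0.0552]), 3644) now (array([0.0016, 0.0008, 0.0544]), 3375)
```

```bash
python3 -m inch '[{"travel":[-0.1,0,0],"angular":[0,0,0]},{"travel":[-0.1,0,0],"angular":[0,0,0]}]'
```

```text
time: 11.35
eef_pos: [0.5078, 0.1318, 0.0188]
ee_rot: [-0.056, -3.141, 0.0]
wrist_force: [-3.5, -1.3, 1.7]
grip_width: 0.0002
gripper_force: 1.6
```

```bash
python3 -m inch '[{"travel":[-0.08,0,0],"angular":[0,0,0]},{"travel":[-0.08,0,0],"angular":[0,0,0]}]'; python3 tilt.py
```

```text
time: 11.52
eef_pos: [0.5081, 0.1317, 0.0188]
ee_rot: [-0.056, -3.14, 0.001]
wrist_force: [-4.9, 0.2, 3.2]
grip_width: -0.0002
gripper_force: 2.3
top platter slope start (array([0.0384, 0.0322, 0.055 ]), 5007) now (array([0.0007, 0.0007, 0.054 ]), 4841)
side platter slope start (array([0.0399, 0.032 , 0.0552]), 3644) now (array([0.0008, 0.0005, 0.0544]), 3375)
```

The resistance is rising and the scale is level. I'll back off, rise, and check from a clear view.

```bash
python3 -m inch '[{"travel":[0.5,0,0],"angular":[0,0,0]},{"travel":[1.5,0,0],"angular":[0,0,0]},{"travel":[2,0,-1],"angular":[0,0,0]},{"travel":[2,0,-4],"angular":[0,0,0]},{"travel":[2,0,-7],"angular":[0,0,0]},{"travel":[2,0,-8],"angular":[0,0,0]},{"travel":[2,0,-8],"angular":[0,0,0]}]'
python3 tilt.py; python3 ws.py|tail -1; python3 - <<'E'
from h import *
for n in ('side','top'):
    s=snapshot(n); H=cloud(s); x,y,z=H[...,0],H[...,1],H[...,2]; i=s['img'].max(2)
    m=((z>.034)&(z<.062)&(x>.5)&(x<.86)&(y>.03)&(y<.4)).astype(np.uint8); m=cv2.morphologyEx(m,cv2.MORPH_OPEN,np.ones((3,3)))
    k,l,st,c=cv2.connectedComponentsWithStats(m); P=H[l==1+np.argmax(st[1:,4])]; r=cv2.minAreaRect(P[:,:2].astype(np.float32)); B=cv2.boxPoints(r); print(n,r,B.tolist())
    h=(z>.03)&(z<.05)&(abs(x-.574)<.012)&(abs(y-.131)<.012); print('corner z',np.median(z[h]) if h.any() else None)
    if n=='side': cv2.imwrite('pics/side3.png',cv2.resize(s['img'][150:310,240:470],None,fx=3,fy=3))
print(*conv([.576,.130,.07],np.pi/2-.036))
E
```

```text
time: 12.2
eef_pos: [0.4911, 0.1332, 0.1019]
ee_rot: [0.057, 3.134, 0.004]
wrist_force: [0.0, 0.2, 0.0]
grip_width: -0.0001
gripper_force: 0.0
top platter slope start (array([0.0384, 0.0322, 0.055 ]), 5007) now (array([0.0002, 0.0001, 0.054 ]), 4880)
side platter slope start (array([0.0399, 0.032 , 0.0552]), 3644) now (array([0.0007, 0.001 , 0.0544]), 3380)
area 545 yaw -0.031 right edge from [0.52   0.1423] to [0.6061 0.1076] -> back [0.5207 0.1325] tip [0.6068 0.1297]
side ((0.6850299835205078, 0.18931686878204346), (0.20902971923351288, 0.2362726479768753), 79.26850891113281) [[0.549498438835144, 0.10862767696380615], [0.7816388607025146, 0.06463214755058289], [0.8205615282058716, 0.27000606060028076], [0.588421106338501, 0.31400159001350403]]
corner z 0.042585454614067264
top ((0.680974006652832, 0.19318564236164093), (0.20950430631637573, 0.2363003045320511), 79.02627563476562) [[0.5450437664985657, 0.11283984035253525], [0.7770232558250427, 0.0678580030798912], [0.8169042468070984, 0.273531436920166], [0.5849247574806213, 0.31851327419281006]]
corner z 0.04266604284620649
travel [-8.8   0.09  2.76] ang [-0.001 -0.002  0.   ] tcp [0.4881 0.1323 0.0977] F [ 0.4  0.3 -0.4] t 12.45
```

View pics/side3.png

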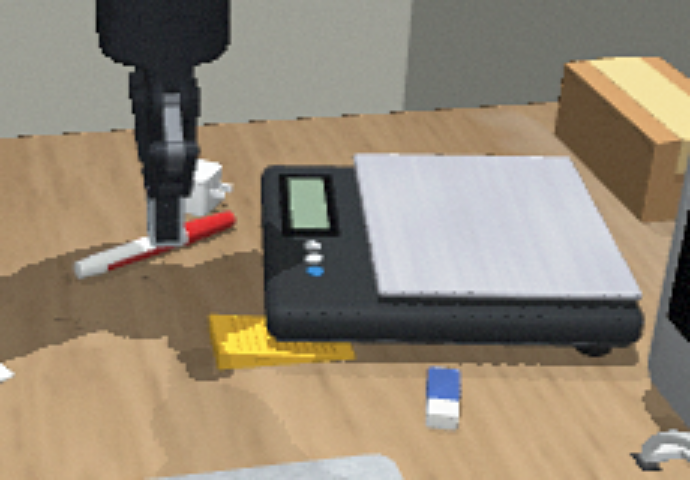

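The scale stays level, with the wedge under its front right corner (crop (285,345)). The eraser, marker and cube are undisturbed. Now I'll press the corner.

```bash
python3 -m inch '[{"travel":[-3,0,0],"angular":[0,0,0]},{"travel":[-6,0,0.3],"angular":[0,0,0]},{"travel":[-8.3,0,1],"angular":[0,0,0]},{"travel":[-8.8,0.1,2],"angular":[0,0,0]},{"travel":[-8.8,0.1,2.8],"angular":[0,0,0]},{"travel":[-8.8,0.1,3.2],"angular":[0,0,0]},{"travel":[-8.8,0.1,3.2],"angular":[0,0,0]},{"travel":[-8.8,0.1,3.2],"angular":[0,0,0]}]'
python3 -c "
from h import *
print(*conv([.577,.131,.0565],np.pi/2-.036))"
```

```text
time: 13.12
eef_pos: [0.5745, 0.1304, 0.0659]
ee_rot: [-0.055, -3.138, 0.001]
wrist_force: [0.3, 0.3, -0.2]
grip_width: 0.0003
gripper_force: 0.0
travel [-0.26  0.07  0.94] ang [-0.001 -0.004  0.001] tcp [0.5745 0.1304 0.0659] F [ 0.3  0.3 -0.2] t 13.12
```

```bash
python3 -m inch '[{"travel":[0,0,0.3],"angular":[0,0,0]},{"travel":[0,0,0.6],"angular":[0,0,0]},{"travel":[0,0,0.8],"angular":[0,0,0]},{"travel":[0,0,0.9],"angular":[0,0,0]},{"travel":[0,0,0.95],"angular":[0,0,0]},{"travel":[0,0,0.95],"angular":[0,0,0]}]'
```

```text
time: 13.62
eef_pos: [0.5768, 0.1304, 0.0573]
ee_rot: [-0.056, -3.141, 0.0]
wrist_force: [0.5, 0.6, 0.2]
grip_width: -0.0
gripper_force: 0.0
```

```bash
python3 -m inch '[{"travel":[0,0,0.05],"angular":[0,0,0]},{"travel":[0,0,0.1],"angular":[0,0,0]},{"travel":[0,0,0.1],"angular":[0,0,0]}]'
```

```text
time: 13.87
eef_pos: [0.5769, 0.1303, 0.0563]
ee_rot: [0.056, 3.141, -0.0]
wrist_force: [-0.6, 0.5, 0.1]
grip_width: -0.0001
gripper_force: 0.0
```

```bash
python3 -m inch '[{"travel":[0,0,0.05],"angular":[0,0,0]},{"travel":[0,0,0.1],"angular":[0,0,0]},{"travel":[0,0,0.1],"angular":[0,0,0]}]'
```

```text
time: 14.12
eef_pos: [0.5769, 0.1304, 0.056]
ee_rot: [0.056, 3.141, -0.0]
wrist_force: [-0.6, 0.1, 6.3]
grip_width: 0.0001
gripper_force: 2.8
```

```bash
python3 -m inch '[{"travel":[0,0,0.05],"angular":[0,0,0]},{"travel":[0,0,0.08],"angular":[0,0,0]},{"travel":[0,0,0.08],"angular":[0,0,0]}]'
```

```text
time: 14.37
eef_pos: [0.5769, 0.1303, 0.0559]
ee_rot: [0.057, 3.141, -0.0]
wrist_force: [-2.3, -0.9, 10.3]
grip_width: -0.0001
gripper_force: 5.3
```

The press reached about 10 N without the corner giving. I'll hold a few rows, check the tilt, and come away.

```bash
python3 -m inch '[{"travel":[0,0,0],"angular":[0,0,0]},{"travel":[0,0,0],"angular":[0,0,0]},{"travel":[0,0,0],"angular":[0,0,0]},{"travel":[0,0,0],"angular":[0,0,0]}]'; python3 tilt.py
python3 -m inch '[{"travel":[0,0,-0.5],"angular":[0,0,0]},{"travel":[0,0,-1.5],"angular":[0,0,0]},{"travel":[0,0,-4],"angular":[0,0,0]},{"travel":[0,0,-8],"angular":[0,0,0]},{"travel":[2,0,-11],"angular":[0,0,0]},{"travel":[4,0,-12],"angular":[0,0,0]},{"travel":[4,0,-12],"angular":[0,0,0]},{"travel":[4,0,-12],"angular":[0,0,0]}]'
python3 tilt.py; python3 ws.py|tail -1; python3 - <<'E'
from h import *
s=snapshot('side');H=cloud(s); z=H[...,2]; x,y=H[...,0],H[...,1]
m=((z>.034)&(z<.062)&(x>.5)&(x<.86)&(y>.03)&(y<.4)).astype(np.uint8); m=cv2.morphologyEx(m,cv2.MORPH_OPEN,np.ones((3,3)))
k,l,st,c=cv2.connectedComponentsWithStats(m); print(cv2.minAreaRect(H[l==1+np.argmax(st[1:,4])][:,:2].astype(np.float32)))
cv2.imwrite('pics/side4.png',cv2.resize(s['img'][150:310,240:470],None,fx=3,fy=3))
E
```

```text
time: 14.7
eef_pos: [0.5769, 0.1304, 0.0559]
ee_rot: [0.056, 3.141, -0.0]
wrist_force: [-2.3, -0.3, 9.8]
grip_width: 0.0001
gripper_force: 5.3
top platter slope start (array([0.0384, 0.0322, 0.055 ]), 5007) now (array([0.0008, 0.0013, 0.054 ]), 3917)
side platter slope start (array([0.0399, 0.032 , 0.0552]), 3644) now (array([0.0025, 0.0012, 0.0544]), 3370)
time: 15.47
eef_pos: [0.5365, 0.132, 0.1758]
ee_rot: [0.055, 3.139, 0.001]
wrist_force: [0.5, -0.5, 0.0]
grip_width: -0.0002
gripper_force: 0.0
top platter slope start (array([0.0384, 0.0322, 0.055 ]), 5007) now (array([-0.0003, -0.0005,  0.054 ]), 4250)
side platter slope start (array([0.0399, 0.032 , 0.0552]), 3644) now (array([0.0013, 0.0002, 0.0544]), 3362)
area 541 yaw -0.032 right edge from [0.5194 0.139 ] to [0.6061 0.1076] -> back [0.5201 0.1326] tip [0.6068 0.1299]
((0.6852748394012451, 0.18817946314811707), (0.20757588744163513, 0.23735660314559937), 78.92552947998047)
```

View pics/side4.png

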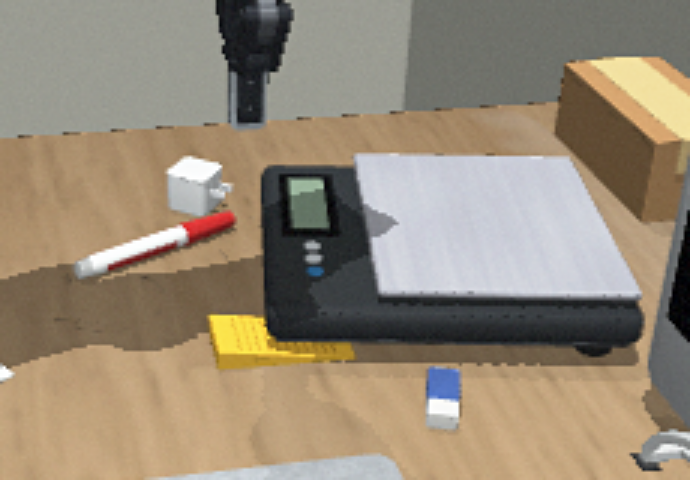

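The scale is level and in place, the wedge is flat under the corner, the bystanders haven't moved, and the gripper is clear at crop (247,100). I'm handing in.

```bash
python3 -c "
from station import finish_job
print(finish_job())"
```

```text
the job is handed in; nothing more can be done
None
```

I handed the job in at about 16 s: the wedge is under the bare foot, the scale reads level to about 0.001 rad, the corner took about 10 N without giving, and the gripper is clear; the station returned no verdict.

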